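# Clamp the open crock for one-handed stirring

### The job

Lift the lid off the white crock by its wooden knob and lay it flat on the round cork mat. Then squeeze and release the pan clamp's two orange levers, stroke by stroke, until its sprung rubber pad meets the crock and is pressed in by about 6 mm (never as much as 10 mm), so that the crock sits firmly against the V-shaped stop but is not crushed. Work the clamp by its levers only, do not push the jaw or the pad, leave the other things alone, and finish while still holding the levers squeezed.

Things in the scene. Friction and masses are not known exactly. Their poses are not given: they have to be found in the camera images.
- clamp: one-hand pan clamp fixed to the board: aluminium base plate 355 x 100 x 8 mm. Origin on the board midway between the two levers; its x axis points along the clamp from the levers to the crock, z up. Black housing 40 mm wide, up to 57 mm high, from x = -40 to +60 mm. The crock stands on the plate, its centre about x = 202 mm.
- grip (a point): where to squeeze: the point midway between the two orange lever grips, 105 mm above the board. One grip stands at +x, the other at -x of it (clamp axes). Over their outer faces they measure 54 mm open and 30 mm fully squeezed; they move in together (geared), so close on both along the clamp's x axis. About 3 to 4 N per finger against the springs, up to 15 N while driving the jaw
- trigger (a joint): angle of the levers, rad: 0 open, 0.2 fully squeezed (each grip then has moved 12 mm inward at squeeze height). Squeezing drives jaw and pad toward the crock through a ratchet of 8 mm teeth, 5.5 mm per 0.1 rad once engaged: a full stroke from 0 to 0.2 gains about 8 mm, the first perhaps less (idle travel). Let go, the levers spring back to 0 and the jaw stays
- lever_front: orange lever on the crock's side: grip 12 mm thick, 20 mm wide (along the clamp's y), from 67 to 128 mm above the board; origin at its pin, 45 mm above the board
- lever_back: orange lever on the other side, the same; origin at its pin, 45 mm above the board
- jaw (a joint): how far the jaw has advanced toward the crock, m; starts between 0 and 0.018, greatest 0.055; the pad meets the crock at about 0.03, then slides it the last few mm into the V stop. An 11 N friction brake holds it; the levers cannot take it back
- jaw_plate: front plate of the jaw, black, 44 mm wide, 8 mm thick, from 13 to 59 mm above the board, between the housing and the crock; its origin moves with the jaw and coincides with the clamp's origin at jaw = 0
- pad (a joint): how far the sprung pad is pressed in toward the jaw plate, m: 0 free, 0.016 bottomed; spring 1200 N/m (6 mm is 7.2 N)
- pad_rubber: square black rubber pad 36 x 36 x 6 mm on an orange plunger in front of the jaw plate, 20 to 56 mm above the board; with the pad free 18 mm of plunger show between pad and jaw plate, 12 mm when pressed in 6 mm. Its origin coincides with the clamp's at jaw = 0
- pad_face (a point): centre of the pad's face that meets the crock, 38 mm above the board
- crock: round white ceramic crock with a blue line, loose, about 0.6 kg, outer diameter 104 mm (107 mm at the rim), 74 mm high, standing on the clamp's 8 mm plate; origin at the centre of its underside
- lid: loose white lid, about 0.22 kg, 112 mm across; origin at the centre of its underside. Under the flange a 5 mm deep, 84 mm wide plug sits in the crock's mouth, so on the crock the origin is 69 mm above the crock's origin. A brown wooden knob, 26 mm in diameter from 28 to 48 mm above the origin (18 mm neck below, top at 52 mm); dome 16 mm high beneath it. Pinch the knob 38 mm above the origin from any side
- mat: round cork mat, 144 mm in diameter, 5 mm thick, fixed on the board; origin at the centre of its underside. The lid goes here: its origin is then 5 mm above the mat's
- salt: bystander: salt shaker with grey cap, 44 mm wide, 90 mm high, origin under its centre
- spice: bystander: spice jar with red cap, 46 mm wide, 96 mm high, origin under its centre
- tin: bystander: food tin with a green label, 58 mm wide, 72 mm high, origin under its centre
- stop (a point): V-shaped stop with two rubber faces at the clamp's far end, 55 mm high; the point lies midway between the places where the crock's wall meets the two faces, on the clamp's centre line
- board: pale wooden cover board over the hob, fixed, 530 x 515 mm, 44 mm high, on which everything stands; origin at the centre of its underside, its top 44 mm above that

How it is judged (in metres and radians):
On the way, in this order (a step that is already met when the one before it is completed fails the run):
1. the lid lies flat on the cork mat, let go (horizontal distance between lid and mat below 0.04 m and z of lid in the frame of mat below 0.012 m and angle between lid's own z axis and vertical below 0.1 rad and contact force between lid and mat above 0.5 N and contact force between the fingers and lid below 0.1 N), for 0.2 s.
2. the levers have been pumped until the pad touches the crock (contact force between pad_rubber and crock above 0.5 N and value of joint jaw above 0.025 m), for 0.1 s.
At the end, for the whole second after the job is handed in: The lid lies flat on the cork mat, its centre within 40 mm of the mat's; the crock stands upright against the V stop with the pad pressing on it and pushed in 3 to 9 mm (about 3 to 12 N); the fingers still hold both levers squeezed in (more than 0.02 rad, at least 0.8 N on each lever) (horizontal distance between lid and mat below 0.04 m and z of lid in the frame of mat below 0.012 m and angle between lid's own z axis and vertical below 0.1 rad and contact force between lid and mat above 0.5 N and value of joint pad between 0.003 and 0.009 m and contact force between pad_rubber and crock between 2.5 and 12.5 N and x of crock in the frame of clamp between 0.197 and 0.208 m and angle between crock's own z axis and vertical below 0.06 rad and linear speed of crock below 0.02 m/s and contact force between the fingers and lever_front above 0.8 N and contact force between the fingers and lever_back above 0.8 N and value of joint trigger above 0.02 rad); the arm keeps its last pose, push and grip.
It fails at once if the crock is crushed: the pad presses it with more than 13.5 N (contact force between pad_rubber and crock above 13.5 N).
It fails at once if the robot pushes the jaw or the pad itself (contact force between any of the arm, the fingers and jaw_plate above 1 N or contact force between any of the arm, the fingers and pad_rubber above 1 N).
It fails at once if the lid is dropped (contact force between the fingers and lid below 0.1 N and linear speed of lid above 0.6 m/s).
It fails at once if a bystander (salt, spice jar or tin) is moved by more than 30 mm (distance of any of salt, spice, tin from where it was at the start of the episode above 0.03 m).
It also fails if it takes over 58 s, if anything falls off the work surface, if the arm or the gripper's body presses on something with over 40 N, if the wrist force passes 120 N, or if a joint passes its speed limit or range.

### The arm

A 6-joint arm with a two-finger parallel gripper is mounted at the origin on a cart in front of the work surface, level with it; the furniture and walls round the work are solid. World frame = base frame: x ahead of the robot, y to its left, z up, the work surface at z = 0. Lengths are in mm, angles in rad, forces in N, time in s.
With the tool pointing down it reaches from about 300 to 775 mm from the base axis. Payload 14.6 kg.
Tool frame: the origin (TCP) lies on the centre line of the jaws, within the pads' length; the fingertips stand arm.finger_overhang ahead of it and the grasp point (between the pads) lies 5 mm behind it (arm.finger_overhang is the distance from the TCP to the fingertips, in mm); z points along the fingers, y is the line along which they close (so a half turn about z gives the same grasp; the last joint's range is limited). The gripper opens to 94 mm and grips with 3 to 60 N. Pads are 16 mm wide; open, the fingers measure 119 mm over their backs; the gripper's body (75 mm by 177 mm) begins 78 mm behind the grasp point.
Start: joints at [1.098, 0.3, 1.521, -0, 1.321, -0.067], TCP at [217.111, 505.324, 219.446] pointing down, gripper open.
Joint ranges: [-3.03, 3.03], [-0.79, 2.21], [0.23, 2.52], [-1.04, 4.18], [0, 3.07], [-2.55, 2.55]. Speed limits (rad/s): [2.22, 2.22, 2.57, 3.14, 3.14, 3.14].

### API

Orientations are given as a rotation vector (axis times angle).
In Python, from station import arm gives the robot as it stands.
- The arm moves only by the shell command python3 -m inch 'ROWS' [FORCE]. ROWS is a JSON object of lists of equal length, an entry for each row: "hand": the opening, from 0 (shut) to 1 (fully open); "slide": the shift along the tool's x, y, z in units of 25 mm (1.0 is 25 mm), a list of three; "spin": the turn about the tool's z in units of 5 degrees (1.0 is 5 degrees). A call has 1 to 5 rows; each row shifts and turns the commanded pose from where the row before left it, along the tool's axes as they then stand; what a row does not reach is not made up. A row lasts 1/12 s, in which the tool goes at most 41.7 mm and 7.16 degrees, less where a joint would pass 70% of its speed; a pose out of reach is approached as far as the arm can. A call is refused whole if a number of a shift passes 1 or a number of a turn 1, either way. A call with a gripper value outside its range is refused whole. The fingers move at their own pace and stop on an object; FORCE is the grip in N (left out, the last holds). Time passes only in rows, so rows that do not move let the fingers close. It gives the time, the measured TCP pose, the force, the opening and the grip force at its end, in the units of the state.
- arm.get_obs(): the state, without advancing time (a new reading comes with each control period).
- arm.snapshot(name): name is "scene" or "top" or "wrist"; returns a dict with "color" (480x640x3 uint8, red, green, blue), "K" (3x3 intrinsics, pixels), "position" and "attitude" of the camera in the world; the wrist camera has in their place "hand_eye" (4x4, takes a point from camera to tool coordinates, whose origin is the TCP and whose axes are the flange's). Camera axes: x right, y down, z forward; pixel columns grow to the right and rows downward; lengths in mm; the calibration is good to about 2 mm. A picture is of the moment at which its call begins: read the wrist's pose just before it. There is no depth.
- arm.finish_job(): hands the job in; it is judged then, once.
Trained networks look in a picture, given as the dict that the camera call returned (one of the last four; its "shot" number tells which), for a name from the list of things; names that differ only in an ending like _2 or _b are one class to them, and where a whole thing is asked for, a point or a joint stands for the part that bears it (a point fixed in the world has none). Each returns a list of dicts, best first, with "confidence" (0 to 1); they miss things now and then, are a little off and sometimes report something else, mostly with a low value. They report only what shows in the picture. A call takes as long as a camera call.
- arm.regions_of(picture, label): "mask" (480x640 bool, what is visible of it) and "extent" ([left, top, right, bottom] in pixels, round what is visible of it).
- arm.spot_point(picture, label): "pixel" ([column, row] in pixels: a listed point, or the origin of a listed thing).
The state is a dict: "t": time; "q": joint angles; "joint_velocities": joint speeds; "tau": joint torques, N m; "eef_pos": TCP position; "tool_rot": TCP orientation; "ft_force": force on the tool from outside, world axes, zero at the start; "ft_torque": the same for the moment, N m; "width": opening from 0.0 (shut) to 1.0 (fully open); "grasp_force": force on a finger pad.
Only numpy, scipy, OpenCV 4.12 (cv2) and the standard library are available. Lean on these libraries where they do the work, as an engineer would, in place of code of your own. Each camera call takes 0.05 s, during which the arm holds its last target. There are 200 camera calls.

## Working session

There is one attempt and no reset: what is moved stays moved. The work goes in short steps, Python scripts to look and compute and a shell command to move; the robot and the scene stay as the last step left them, time stands still between calls to the robot, and variables do not carry over. Pictures are saved under pics/ and viewed, at most 10 in all, crops included, and the job is handed in when it is done.

```bash
mkdir -p pics; ls; cat > h.py <<'E'
import numpy as np, cv2
from scipy.spatial.transform import Rotation as R
from station import arm
def ray(p,px):
    K=np.array(p["K"]);d=np.linalg.inv(K)@[px[0],px[1],1]
    if "hand_eye" in p:
        o=arm.get_obs();T=np.eye(4);T[:3,:3]=R.from_rotvec(o["tool_rot"]).as_matrix();T[:3,3]=o["eef_pos"]
        T=T@np.array(p["hand_eye"]);return T[:3,3],T[:3,:3]@d
    A=np.array(p["attitude"],float)
    A=A if A.shape==(3,3) else R.from_rotvec(A).as_matrix()
    return np.array(p["position"]),A@d
def atz(p,px,z):
    o,d=ray(p,px);return o+d*(z-o[2])/d[2]
def save(p,n): cv2.imwrite(f"pics/{n}.png",p["color"][...,::-1])
E
python3 - <<'E'
from h import *
o=arm.get_obs();print({k:np.round(v,3) for k,v in o.items()},arm.finger_overhang)
Z=dict(clamp=44,grip=149,lid=44+77,mat=44,crock=52,salt=44,spice=44,tin=44,stop=80,pad_face=82,board=0,lever_front=89,lever_back=89,jaw_plate=44)
for n in("top","scene"):
    p=arm.snapshot(n);save(p,n)
    print(n,p["position"],p["attitude"])
    for l,z in Z.items():
        r=arm.spot_point(p,l)
        for q in r[:2]: print(l,np.round(q["pixel"]),round(q["confidence"],2),np.round(atz(p,q["pixel"],z),1))
E
```

```text
pics
{'t': np.float64(0.0), 'q': array([ 1.098,  0.3  ,  1.522,  0.   ,  1.321, -0.067]), 'joint_velocities': array([-0.   , -0.002, -0.002, -0.001,  0.001, -0.   ]), 'tau': array([ 0.0000e+00, -5.3181e+01, -3.5272e+01,  7.1000e-02,  2.5000e-02,
       -0.0000e+00]), 'eef_pos': array([217.005, 505.109, 218.902]), 'tool_rot': array([-6.330e-01, -3.077e+00,  2.000e-03]), 'ft_force': array([-0.085,  0.227,  0.486]), 'ft_torque': array([-0.004, -0.018,  0.002]), 'grasp_force': np.float64(0.0), 'width': np.float64(1.003)} 14.0
top [ 309.43753818   28.58927574 1220.00347442] [-2.13721182  2.07459211 -0.23872651]
clamp [350. 294.] 0.58 [460.6 -49.4  44. ]
clamp [253. 276.] 0.2 [494.9 168.6  44. ]
grip [351. 286.] 0.81 [464.2 -44.  149. ]
grip [420. 282.] 0.42 [ 476.  -183.9  149. ]
lid [362. 197.] 0.91 [663.  -65.3 121. ]
mat [251. 274.] 0.92 [499.  173.3  44. ]
crock [353. 207.] 0.65 [659.9 -51.3  52. ]
salt [250. 174.] 0.75 [734.7 189.5  44. ]
spice [420. 282.] 0.69 [ 493.2 -203.4   44. ]
spice [352. 292.] 0.67 [465.6 -53.6  44. ]
tin [413. 338.] 0.56 [ 369.5 -188.5   44. ]
stop [362. 188
[... 563 characters left out ...]
. 240.] 0.57 [493.1 175.6  44. ]
crock [370. 267.] 0.75 [662.5 -59.7  52. ]
salt [325. 199.] 0.58 [727.5 185.2  44. ]
salt [276. 294.] 0.47 [474.4  -6.9  44. ]
spice [344. 356.] 0.66 [ 492.  -197.7   44. ]
tin [279. 385.] 0.72 [ 368.6 -183.4   44. ]
tin [340. 268.] 0.59 [618.  -20.2  44. ]
stop [389. 252.] 0.75 [700.4 -68.4  80. ]
stop [282. 310.] 0.19 [445.7 -75.7  80. ]
pad_face [340. 268.] 0.77 [592.9 -50.7  82. ]
board [236. 238.] 0.67 [512.5 232.5   0. ]
board [311. 280.] 0.58 [575.2  23.2   0. ]
lever_front [283. 289.] 0.92 [471.1 -40.7  89. ]
lever_front [323. 200.] 0.56 [686.4 133.8  89. ]
lever_back [276. 296.] 0.81 [450.1 -47.2  89. ]
lever_back [284. 290.] 0.22 [470.8 -43.9  89. ]
```

View pics/top.png

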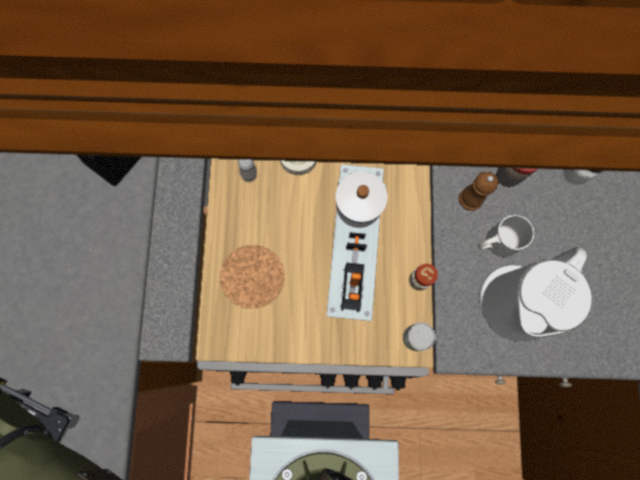

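View pics/scene.png

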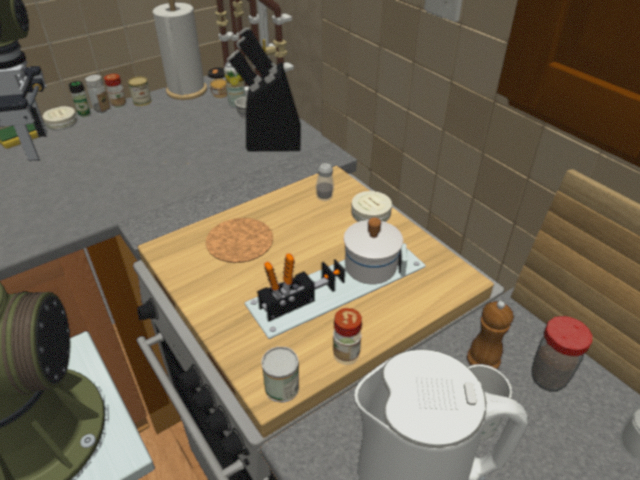

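```bash
cat >> h.py <<'E'
def plan(tgt,yaw):
    "yaw: desired direction (deg) of tool y, mod 180; prints spin units, then slide units in the frame after the spin"
    o=arm.get_obs();M=R.from_rotvec(o["tool_rot"])
    y=M.as_matrix()[:,1];cur=np.degrees(np.arctan2(y[1],y[0]))
    dy=(yaw-cur+90)%180-90
    N=R.from_euler('z',dy,degrees=True)*M
    d=N.inv().apply(np.array(tgt)-o["eef_pos"])
    print("pos",np.round(o["eef_pos"],1),"cur yaw",round(cur,1),"spin units",round(-dy/5,2),"slide units",np.round(d/25,2),"q6",round(o["q"][5],2), "t",round(o["t"],2))
E
python3 -c "
from h import *
plan([663,-62,219],-5)"
```

```text
pos [217.1 505.3 219.4] cur yaw 66.7 spin units 14.35 slide units [-2.105e+01  1.975e+01  2.000e-02] q6 -0.07 t 1.5
```

```bash
S='{"x":1}'
python3 -m inch '{"hand":[1,1,1,1,1],"slide":[[0,0,0],[0,0,0],[0,0,0],[0,0,0],[0,0,0]],"spin":[1,1,1,1,1]}'
python3 -m inch '{"hand":[1,1,1,1,1],"slide":[[0,0,0],[0,0,0],[0,0,0],[0,0,0],[0,0,0]],"spin":[1,1,1,1,1]}'
python3 -m inch '{"hand":[1,1,1,1,1],"slide":[[0,0,0],[0,0,0],[0,0,0],[0,0,0],[0,0,0]],"spin":[1,1,1,1,0.35]}'
python3 -c "
from h import *
plan([663,-62,219],-5)"
```

```text
t: 1.92
eef_pos: [217.1, 505.3, 219.5]
tool_rot: [-1.29, -2.864, 0.0]
ft_force: [-1.3, 0.8, -0.2]
width: 1.0
grasp_force: 0.0
t: 2.33
eef_pos: [217.1, 505.3, 219.5]
tool_rot: [-1.88, -2.517, -0.0]
ft_force: [-0.2, -0.8, -0.4]
width: 1.0
grasp_force: 0.0
t: 2.75
eef_pos: [217.1, 505.3, 219.5]
tool_rot: [-2.322, -2.116, -0.0]
ft_force: [0.2, 0.2, 0.1]
width: 0.997
grasp_force: 0.0
pos [217.1 505.3 219.5] cur yaw -5.3 spin units -0.06 slide units [-2.105e+01  1.975e+01  2.000e-02] q6 1.19 t 2.75
```

```bash
python3 -m inch '{"hand":[1,1,1,1,1],"slide":[[-1,0.9,0],[-1,0.9,0],[-1,0.9,0],[-1,0.9,0],[-1,0.9,0]],"spin":[0,0,0,0,0]}'
python3 -m inch '{"hand":[1,1,1,1,1],"slide":[[-1,0.9,0],[-1,0.9,0],[-1,0.9,0],[-1,0.9,0],[-1,0.9,0]],"spin":[0,0,0,0,0]}'
python3 -c "
from h import *
plan([663,-62,219],-5)"
```

```text
t: 3.17
eef_pos: [318.9, 369.6, 219.5]
tool_rot: [2.316, 2.123, 0.0]
ft_force: [0.4, 1.1, -0.1]
width: 0.999
grasp_force: 0.0
t: 3.58
eef_pos: [420.2, 235.2, 219.6]
tool_rot: [2.316, 2.122, 0.001]
ft_force: [0.2, 1.0, 0.0]
width: 0.997
grasp_force: 0.0
pos [420.2 235.2 219.6] cur yaw -5.0 spin units 0.0 slide units [-11.    10.71   0.03] q6 0.52 t 3.58
```

Continue towards the lid, stopping short for a wrist look.

```bash
python3 -m inch '{"hand":[1,1,1,1,1],"slide":[[-1,0.7,0],[-1,0.7,0],[-1,0.7,0],[-1,0.7,0],[-1,0.7,0]],"spin":[0,0,0,0,0]}'
python3 -m inch '{"hand":[1,1,1,1,1],"slide":[[-1,0.7,0],[-1,0.7,0],[-1,0.7,0],[-1,0.7,0],[-0.5,0.3,0]],"spin":[0,0,0,0,0]}'
python3 -m inch '{"hand":[1,1],"slide":[[0,0,0],[0,0,0]],"spin":[0,0]}'
python3 - <<'E'
from h import *
plan([663,-62,219],-5)
p=arm.snapshot("wrist");save(p,"w1")
for l,z in dict(lid=121,crock=52,stop=80,clamp=44,grip=149,mat=44,pad_face=82,lever_front=89,jaw_plate=44).items():
    for q in arm.spot_point(p,l)[:2]: print(l,np.round(q["pixel"]),round(q["confidence"],2),np.round(atz(p,q["pixel"],z),1))
E
```

```text
t: 4.0
eef_pos: [496.3, 103.0, 219.6]
tool_rot: [2.316, 2.122, 0.0]
ft_force: [0.5, 1.3, -0.7]
width: 1.004
grasp_force: 0.0
t: 4.42
eef_pos: [564.2, -17.0, 219.2]
tool_rot: [2.318, 2.12, -0.0]
ft_force: [0.1, -0.1, 0.1]
width: 1.001
grasp_force: 0.0
t: 4.58
eef_pos: [562.9, -14.2, 219.2]
tool_rot: [-2.317, -2.121, 0.0]
ft_force: [0.3, 0.6, 0.4]
width: 0.998
grasp_force: 0.0
pos [562.9 -14.2 219.2] cur yaw -5.1 spin units -0.01 slide units [-1.56  4.15  0.  ] q6 -0.0 t 4.58
lid [454. 298.] 0.9 [663.5 -61.8 121. ]
clamp [218. 271.] 0.73 [461.9 -50.5  44. ]
grip [177. 324.] 0.77 [460.  -51.1 149. ]
mat [212.  10.] 0.75 [493.4 170.9  44. ]
mat [274. 398.] 0.34 [ 498.4 -201.4   44. ]
pad_face [351. 283.] 0.55 [587.7 -59.2  82. ]
pad_face [194. 291.] 0.54 [450.  -54.4  82. ]
lever_front [214. 290.] 0.38 [470.3 -52.   89. ]
```

View pics/w1.png

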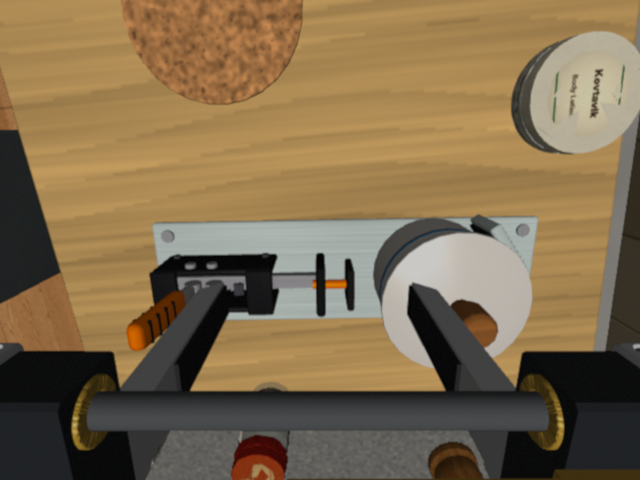

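```bash
python3 -m inch '{"hand":[1,1,1,1,1],"slide":[[-0.32,0.84,0],[-0.32,0.84,0],[-0.32,0.84,0],[-0.32,0.84,0],[-0.32,0.84,0]],"spin":[0,0,0,0,0]}'
python3 -m inch '{"hand":[0.7,0.7],"slide":[[0,0,0.4],[0,0,0]],"spin":[0,0]}'
python3 - <<'E'
from h import *
plan([663.5,-62,156],-5)
p=arm.snapshot("wrist");save(p,"w2")
for l,z in dict(lid=121,crock=52,clamp=44,grip=149).items():
    for q in arm.spot_point(p,l)[:2]: print(l,np.round(q["pixel"]),round(q["confidence"],2),np.round(atz(p,q["pixel"],z),1))
E
```

```text
t: 5.5
eef_pos: [665.1, -63.7, 219.4]
tool_rot: [-2.316, -2.122, -0.0]
ft_force: [-0.5, -0.2, 0.3]
width: 1.0
grasp_force: 0.0
t: 5.67
eef_pos: [663.9, -63.6, 206.8]
tool_rot: [-2.315, -2.12, 0.003]
ft_force: [0.4, -0.6, -0.9]
width: 0.895
grasp_force: 0.0
pos [663.9 -63.6 206.8] cur yaw -5.0 spin units -0.01 slide units [ 0.06 -0.02  2.03] q6 -0.06 t 5.67
lid [317. 253.] 0.75 [662.3 -62.8 121. ]
clamp [ 99. 232.] 0.89 [463.3 -49.2  44. ]
grip [  1. 275.] 0.84 [457.8 -51.2 149. ]
```

```bash
python3 -m inch '{"hand":[0.7,0.7,0.7,0.7],"slide":[[0.06,0,0.7],[0,0,0.7],[0,0,0.55],[0,0,0]],"spin":[0,0,0,0]}'
python3 -m inch '{"hand":[0,0,0,0,0],"slide":[[0,0,0],[0,0,0],[0,0,0],[0,0,0],[0,0,0]],"spin":[0,0,0,0,0]}' 20
python3 -m inch '{"hand":[0,0,0,0,0],"slide":[[0,0,0],[0,0,-0.2],[0,0,-0.4],[0,0,-0.6],[0,0,-0.6]],"spin":[0,0,0,0,0]}' 20
python3 -c "
from h import *
plan([496,173,190],-5)"
```

```text
t: 6.25
eef_pos: [663.2, -61.4, 158.3]
tool_rot: [-2.314, -2.121, 0.004]
ft_force: [-1.3, 1.0, -0.6]
width: 0.701
grasp_force: 0.0
t: 6.67
eef_pos: [664.6, -61.8, 161.4]
tool_rot: [2.316, 2.122, 0.001]
ft_force: [0.3, 0.4, 0.1]
width: 0.381
grasp_force: 0.0
t: 7.08
eef_pos: [664.3, -61.8, 206.8]
tool_rot: [-2.316, -2.122, 0.0]
ft_force: [0.2, 1.1, -2.5]
width: 0.27
grasp_force: 20.0
pos [664.3 -61.8 206.8] cur yaw -5.0 spin units -0.0 slide units [ 8.77 -7.52  0.67] q6 -0.06 t 7.08
```

```bash
python3 - <<'E'
from h import *
p=arm.snapshot("wrist");save(p,"w3")
s=arm.snapshot("scene");
for q in arm.spot_point(s,"lid")[:1]:
  for z in (150,155,160,165,170):print(q["pixel"],z,atz(s,q["pixel"],z))
cv2.imwrite("pics/s3.png",cv2.resize(s["color"][180:300,310:470,::-1],(640,480)))
E
```

```text
[374.5, 221.5] 150 [678.7634005 -43.3707657 150.       ]
[374.5, 221.5] 155 [674.53490728 -47.95449302 155.        ]
[374.5, 221.5] 160 [670.30641407 -52.53822034 160.        ]
[374.5, 221.5] 165 [666.07792086 -57.12194766 165.        ]
[374.5, 221.5] 170 [661.84942764 -61.70567498 170.        ]
```

View pics/s3.png

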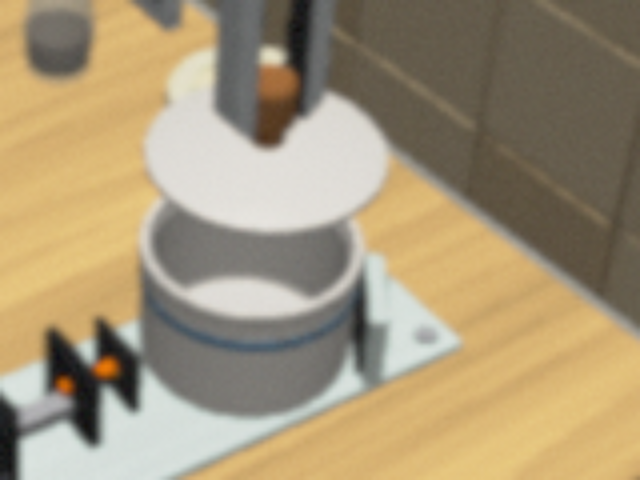

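```bash
python3 -m inch '{"hand":[0,0,0,0,0],"slide":[[0.3,-0.26,0],[0.6,-0.5,0],[0.9,-0.76,0],[0.9,-0.76,0],[0.9,-0.76,0]],"spin":[0,0,0,0,0]}' 20
python3 -m inch '{"hand":[0,0,0,0,0],"slide":[[0.9,-0.76,0],[0.9,-0.76,0],[0.9,-0.76,0],[0.9,-0.76,0],[0.6,-0.5,0]],"spin":[0,0,0,0,0]}' 20
python3 -m inch '{"hand":[0,0,0,0,0],"slide":[[0.6,-0.5,0.3],[0.37,-0.3,0.6],[0,0,0.6],[0,0,0.6],[0,0,0.4]],"spin":[0,0,0,0,0]}' 20
python3 -c "
from h import *
plan([496,173,90],-5)"
```

```text
t: 7.65
eef_pos: [594.7, 35.8, 204.4]
tool_rot: [-2.315, -2.121, 0.002]
ft_force: [1.0, 0.4, -1.7]
width: 0.271
grasp_force: 20.0
t: 8.07
eef_pos: [515.1, 148.8, 204.8]
tool_rot: [-2.314, -2.123, 0.002]
ft_force: [0.3, -0.3, -1.9]
width: 0.269
grasp_force: 20.0
t: 8.48
eef_pos: [498.2, 172.9, 141.0]
tool_rot: [-2.315, -2.122, 0.004]
ft_force: [-0.4, -0.2, -1.6]
width: 0.273
grasp_force: 20.0
pos [498.2 172.9 141. ] cur yaw -5.0 spin units 0.01 slide units [-0.   -0.08  2.04] q6 0.35 t 8.48
```

```bash
python3 -m inch '{"hand":[0,0,0,0,0],"slide":[[0,0,0.5],[0,0,0.5],[0,0,0.4],[0,0,0.25],[0,0,0]],"spin":[0,0,0,0,0]}' 20
python3 -m inch '{"hand":[0,0,0],"slide":[[0,0,0.08],[0,0,0.08],[0,0,0]],"spin":[0,0,0]}' 20
python3 -m inch '{"hand":[0,0,0],"slide":[[0,0,0.08],[0,0,0],[0,0,0]],"spin":[0,0,0]}' 20
```

```text
t: 8.9
eef_pos: [499.0, 172.5, 100.6]
tool_rot: [-2.316, -2.122, 0.003]
ft_force: [-0.9, 0.8, -2.8]
width: 0.274
grasp_force: 20.0
t: 9.15
eef_pos: [499.8, 172.7, 98.1]
tool_rot: [2.316, 2.122, 0.001]
ft_force: [0.1, 0.3, -1.0]
width: 0.267
grasp_force: 20.0
t: 9.4
eef_pos: [499.7, 172.7, 96.0]
tool_rot: [2.316, 2.122, 0.0]
ft_force: [-0.0, 0.6, -2.0]
width: 0.269
grasp_force: 20.0
```

```bash
python3 -m inch '{"hand":[0,0,0],"slide":[[0,0,0.1],[0,0,0],[0,0,0]],"spin":[0,0,0]}' 20
python3 -m inch '{"hand":[0,0,0],"slide":[[0,0,0.1],[0,0,0],[0,0,0]],"spin":[0,0,0]}' 20
python3 -m inch '{"hand":[0,0,0],"slide":[[0,0,0.1],[0,0,0],[0,0,0]],"spin":[0,0,0]}' 20
```

```text
t: 9.65
eef_pos: [499.6, 172.7, 93.3]
tool_rot: [-2.316, -2.122, 0.0]
ft_force: [-0.1, -0.2, -1.9]
width: 0.27
grasp_force: 20.0
t: 9.9
eef_pos: [499.6, 172.6, 90.8]
tool_rot: [-2.316, -2.122, 0.001]
ft_force: [-0.7, -0.3, -1.9]
width: 0.269
grasp_force: 20.0
t: 10.15
eef_pos: [500.1, 172.8, 89.4]
tool_rot: [2.316, 2.122, 0.002]
ft_force: [-3.5, -0.5, 10.6]
width: 0.265
grasp_force: 20.0
```

Contact with the mat at 89.4. Release, let it settle, and back off upward.

```bash
python3 -m inch '{"hand":[0.7,0.7,0.7,0.7,0.7],"slide":[[0,0,-0.05],[0,0,0],[0,0,0],[0,0,0],[0,0,0]],"spin":[0,0,0,0,0]}' 20
python3 -m inch '{"hand":[0.7,0.7,0.7,0.7,0.7],"slide":[[0,0,-0.2],[0,0,-0.6],[0,0,-1],[0,0,-1],[0,0,-1]],"spin":[0,0,0,0,0]}'
python3 -m inch '{"hand":[1,1,1,1,1],"slide":[[0,0,-1],[0,0,-0.8],[0,0,-0.6],[0,0,0],[0,0,0]],"spin":[0,0,0,0,0]}'
python3 - <<'E'
from h import *
plan([462,-50,240],-5)
Z=dict(lid=49,clamp=44,grip=149,mat=44,crock=52,stop=80,pad_face=82)
for n in("wrist","top","scene"):
    p=arm.snapshot(n)
    for l,z in Z.items():
        for q in arm.spot_point(p,l)[:1]: print(n,l,np.round(q["pixel"]),round(q["confidence"],2),np.round(atz(p,q["pixel"],z),1))
    print(np.round(arm.get_obs()["eef_pos"],1))
    save(p,n+"4")
E
```

```text
t: 10.57
eef_pos: [499.7, 172.6, 89.6]
tool_rot: [-2.316, -2.122, 0.0]
ft_force: [0.0, 0.4, 1.0]
width: 0.587
grasp_force: 0.0
t: 10.98
eef_pos: [499.5, 172.6, 186.1]
tool_rot: [-2.316, -2.122, 0.0]
ft_force: [-0.2, -0.6, -1.1]
width: 0.698
grasp_force: 0.0
t: 11.4
eef_pos: [499.7, 172.7, 244.8]
tool_rot: [2.316, 2.122, 0.001]
ft_force: [0.4, 0.2, -0.6]
width: 0.989
grasp_force: 0.0
pos [499.7 172.7 244.8] cur yaw -5.0 spin units -0.0 slide units [-9.   -0.73  0.19] q6 0.35 t 11.4
wrist lid [319. 221.] 0.84 [499.8 172.1  49. ]
wrist grip [311. 441.] 0.47 [478.    2.8 149. ]
wrist crock [554. 179.] 0.29 [726.4 193.8  52. ]
wrist pad_face [414. 434.] 0.73 [582.7 -62.1  82. ]
[499.6 172.6 244.2]
top lid [318. 249.] 0.5 [560.5  25.1  49. ]
top clamp [351. 296.] 0.7 [456.9 -51.7  44. ]
top grip [352. 287.] 0.95 [462.2 -45.1 149. ]
top mat [352. 295.] 0.73 [459.8 -52.3  44. ]
top crock [356. 208.] 0.6 [657.5 -59.4  52. ]
top stop [363. 188.] 0.74 [697.5 -72.6  80. ]
top pad_face [249. 176.] 0.7 [716.1 185.2  82. ]
[499.7 172.7 244.7]
scene lid [242. 239.] 0.87 [497.8 167.5  49. ]
scene clamp [284. 311.] 0.78 [462.6 -52.3  44. ]
scene grip [282. 267.] 0.7 [468.4 -45.1 149. ]
scene mat [241. 240.] 0.68 [496.4 170.8  44. ]
scene crock [369. 267.] 0.66 [659.2 -58.8  52. ]
scene stop [387. 253.] 0.71 [695.1 -68.5  80. ]
scene pad_face [337. 270.] 0.7 [583.5 -52.4  82. ]
[499.7 172.7 244.7]
```

View pics/wrist4.png

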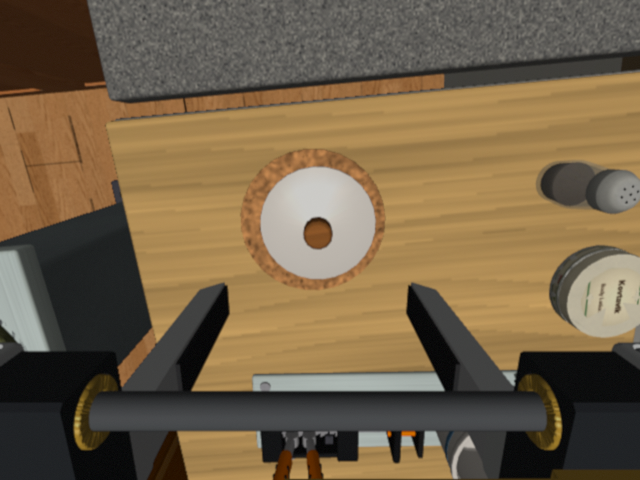

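```bash
python3 -m inch '{"hand":[1,1,1,1,1],"slide":[[-0.5,0,0],[-1,-0.1,0],[-1,-0.1,0],[-1,-0.1,0],[-1,-0.1,0]],"spin":[0,0,0,0,0]}'
python3 -m inch '{"hand":[1,1,1,1,1],"slide":[[-1,-0.1,0],[-1,-0.1,0],[-1,-0.1,0],[-1,-0.03,0],[-0.45,0,0]],"spin":[0,0,0,0,0]}'
python3 -m inch '{"hand":[1,1],"slide":[[0,0,0],[0,0,0]],"spin":[0,0]}'
python3 - <<'E'
from h import *
plan([462.5,-49,144],-5)
Z=dict(clamp=44,grip=149,lever_front=89,lever_back=89,pad_face=82,jaw_plate=44,stop=80,crock=52)
p=arm.snapshot("wrist");save(p,"w5")
for l,z in Z.items():
    for q in arm.spot_point(p,l)[:1]: print(l,np.round(q["pixel"]),round(q["confidence"],2),np.round(atz(p,q["pixel"],z),1))
E
```

```text
t: 13.02
eef_pos: [479.3, 59.8, 244.7]
tool_rot: [2.316, 2.122, -0.0]
ft_force: [0.3, -0.6, -0.3]
width: 1.002
grasp_force: 0.0
t: 13.43
eef_pos: [461.2, -51.3, 244.8]
tool_rot: [2.318, 2.12, -0.0]
ft_force: [-0.3, -0.2, -0.6]
width: 1.002
grasp_force: 0.0
t: 13.6
eef_pos: [461.9, -48.8, 244.7]
tool_rot: [-2.318, -2.121, -0.0]
ft_force: [-0.2, 0.6, 0.4]
width: 1.0
grasp_force: 0.0
pos [461.9 -48.8 244.7] cur yaw -5.1 spin units -0.02 slide units [-0.01  0.02  4.03] q6 -0.1 t 13.6
clamp [321. 222.] 0.82 [464.4 -50.2  44. ]
grip [316. 251.] 0.76 [460.4 -48.4 149. ]
lever_front [329. 236.] 0.85 [471.5 -54.   89. ]
lever_back [310. 231.] 0.8 [455.  -47.9  89. ]
pad_face [457. 229.] 0.58 [587.4 -59.8  82. ]
jaw_plate [331. 219.] 0.72 [474.9 -48.6  44. ]
crock [523. 222.] 0.82 [662.5 -67.2  52. ]
```

View pics/w5.png

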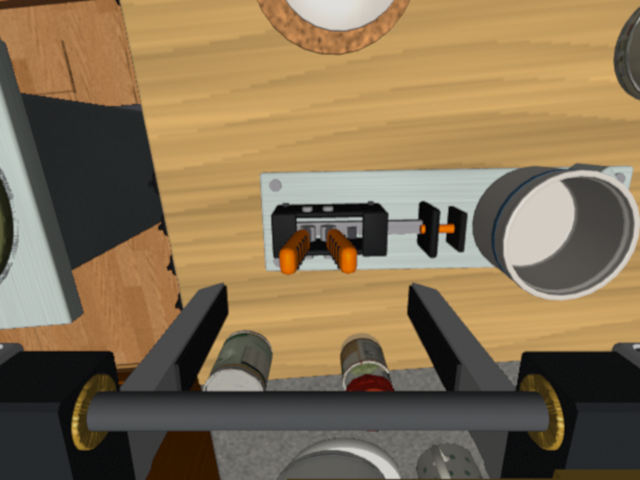

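```bash
python3 -m inch '{"hand":[1,1,1,1,1],"slide":[[0,0,0.5],[0,0,0.9],[0,0,0.9],[0,0,0.9],[0,0,0.5]],"spin":[0,0,0,0,0]}'
python3 -m inch '{"hand":[1,1,1],"slide":[[0,0,0.33],[0,0,0],[0,0,0]],"spin":[0,0,0]}'
python3 - <<'E'
from h import *
plan([462.5,-49,144],-5)
p=arm.snapshot("wrist");save(p,"w6")
for l,z in dict(clamp=44,grip=149,pad_face=82,crock=52).items():
    for q in arm.spot_point(p,l)[:1]: print(l,np.round(q["pixel"]),round(q["confidence"],2),np.round(atz(p,q["pixel"],z),1))
E
```

```text
t: 14.47
eef_pos: [461.2, -48.3, 150.0]
tool_rot: [-2.315, -2.121, 0.002]
ft_force: [0.6, 0.1, -0.1]
width: 1.001
grasp_force: 0.0
t: 14.72
eef_pos: [462.2, -48.6, 144.3]
tool_rot: [2.316, 2.122, 0.0]
ft_force: [0.8, 0.2, 0.2]
width: 0.999
grasp_force: 0.0
pos [462.2 -48.6 144.3] cur yaw -5.0 spin units 0.0 slide units [-0.01  0.01  0.01] q6 -0.1 t 14.72
clamp [317. 250.] 0.88 [461.8 -50.5  44. ]
grip [316. 318.] 0.91 [460.7 -51.9 149. ]
pad_face [514. 263.] 0.82 [588.6 -58.9  82. ]
crock [596. 251.] 0.9 [663.7 -66.2  52. ]
```

View pics/w6.png

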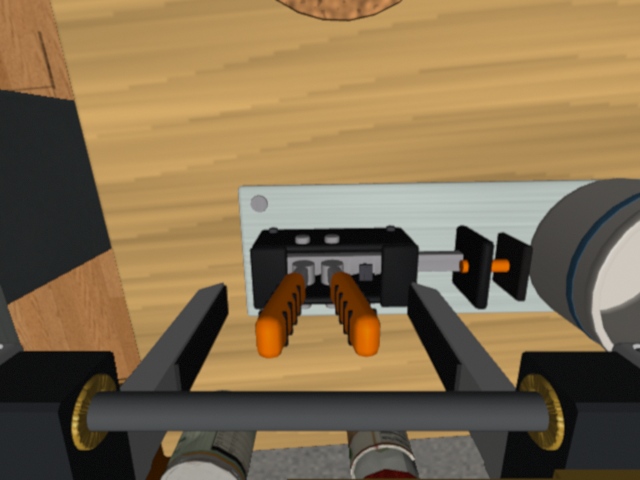

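```bash
cat > m.py <<'E'
from h import *
o=arm.get_obs();w=o["width"]*94
print("t",round(o["t"],2),"w",round(w,1),"trig",round((54-w)/120,3),"F",round(float(o["grasp_force"]),1),np.round(o["eef_pos"],1))
p=arm.snapshot("wrist")
for l in("jaw_plate","pad_rubber","crock"):
    for q in arm.regions_of(p,l)[:1]: print(l,np.round(q["extent"],1),round(q["confidence"],2))
for q in arm.spot_point(p,"pad_face")[:1]: print("padface",np.round(q["pixel"],1))
save(p,"m%d"%(o["t"]*100))
E
python3 m.py
python3 -m inch '{"hand":[0.62,0.62,0.62,0.62,0.62],"slide":[[0,0,0],[0,0,0],[0,0,0],[0,0,0],[0,0,0]],"spin":[0,0,0,0,0]}' 16
python3 -m inch '{"hand":[0.3,0.3,0.3,0.3,0.3],"slide":[[0,0,0],[0,0,0],[0,0,0],[0,0,0],[0,0,0]],"spin":[0,0,0,0,0]}' 16
python3 -m inch '{"hand":[0.3,0.3,0.3,0.3,0.3],"slide":[[0,0,0],[0,0,0],[0,0,0],[0,0,0],[0,0,0]],"spin":[0,0,0,0,0]}' 16
python3 m.py
```

```text
t 14.97 w 94.1 trig -0.334 F 0.0 [462.3 -48.7 144.7]
jaw_plate [273.5   1.6 400.3  24.3] 0.63
pad_rubber [458.2 227.7 532.7 301.5] 0.94
crock [527.7 178.7 640.  348.7] 0.93
padface [513.2 261.9]
t: 15.63
eef_pos: [462.0, -48.6, 143.9]
tool_rot: [-2.316, -2.122, 0.0]
ft_force: [-1.2, 0.2, -0.3]
width: 0.684
grasp_force: 0.0
t: 16.05
eef_pos: [462.3, -48.7, 144.3]
tool_rot: [2.316, 2.122, 0.001]
ft_force: [-1.7, 0.2, 8.5]
width: 0.331
grasp_force: 5.5
t: 16.47
eef_pos: [462.3, -48.7, 144.5]
tool_rot: [2.316, 2.122, 0.001]
ft_force: [-0.5, -0.0, 7.0]
width: 0.303
grasp_force: 11.8
t 16.47 w 28.5 trig 0.212 F 11.8 [462.3 -48.7 144.5]
jaw_plate [286.5 224.4 534.4 308.2] 0.73
pad_rubber [458.9 228.  533.8 301.9] 0.74
crock [530.3 181.6 637.5 353.6] 0.61
padface [512.9 263.4]
```

```bash
python3 -m inch '{"hand":[0.64,0.64,0.64,0.64,0.64],"slide":[[0,0,0],[0,0,0],[0,0,0],[0,0,0],[0,0,0]],"spin":[0,0,0,0,0]}' 16
python3 -m inch '{"hand":[0.64,0.64,0.64],"slide":[[0,0,0],[0,0,0],[0,0,0]],"spin":[0,0,0]}' 16
python3 m.py
python3 -m inch '{"hand":[0.3,0.3,0.3,0.3,0.3],"slide":[[0,0,0],[0,0,0],[0,0,0],[0,0,0],[0,0,0]],"spin":[0,0,0,0,0]}' 16
python3 -m inch '{"hand":[0.3,0.3,0.3,0.3,0.3],"slide":[[0,0,0],[0,0,0],[0,0,0],[0,0,0],[0,0,0]],"spin":[0,0,0,0,0]}' 16
python3 m.py
```

```text
t: 17.13
eef_pos: [461.8, -48.6, 143.7]
tool_rot: [-2.316, -2.122, 0.001]
ft_force: [0.1, 0.3, -0.1]
width: 0.62
grasp_force: 0.0
t: 17.38
eef_pos: [461.9, -48.6, 143.9]
tool_rot: [-2.316, -2.122, 0.0]
ft_force: [-0.2, -0.1, 0.8]
width: 0.64
grasp_force: 0.0
t 17.38 w 60.2 trig -0.052 F 0.0 [461.9 -48.6 143.9]
jaw_plate [289.2 224.6 535.4 308.9] 0.57
pad_rubber [462.  231.8 534.9 301.8] 0.65
crock [288.9 228.7 534.7 312.7] 0.74
padface [516.4 265.7]
t: 18.05
eef_pos: [462.2, -48.7, 144.3]
tool_rot: [2.316, 2.122, 0.001]
ft_force: [0.2, 0.4, 7.7]
width: 0.325
grasp_force: 4.4
t: 18.47
eef_pos: [462.3, -48.7, 144.4]
tool_rot: [2.316, 2.122, 0.001]
ft_force: [-0.2, -0.3, 5.6]
width: 0.303
grasp_force: 11.6
t 18.47 w 28.5 trig 0.213 F 11.6 [462.3 -48.7 144.4]
jaw_plate [287.2 223.1 535.9 308.8] 0.59
pad_rubber [461.1 229.5 533.4 303.4] 0.62
crock [528.6 180.  638.7 351.9] 0.6
padface [511.7 263.9]
```

```bash
ls pics
python3 - <<'E'
import cv2,numpy as np
a=[cv2.imread(f"pics/m{n}.png")[170:330,220:620] for n in(1497,1647,1738,1847)]
c=[cv2.resize(x,(400,160)) for x in a]
cv2.imwrite("pics/cmp.png",np.vstack([np.hstack(c[:2]),np.hstack(c[2:])]))
E
```

```text
m1496.png
m1646.png
m1738.png
m1846.png
s3.png
scene.png
scene4.png
top.png
top4.png
w1.png
w2.png
w3.png
w5.png
w6.png
wrist4.png[ WARN:0@0.007] global loadsave.cpp:275 findDecoder imread_('pics/m1497.png'): can't open/read file: check file path/integrity
Traceback (most recent call last):
TypeError: 'NoneType' object is not subscriptable
```

```bash
python3 - <<'E'
import cv2,numpy as np
a=[cv2.imread(f"pics/m{n}.png")[170:360,220:620] for n in(1496,1646,1738,1846)]
cv2.imwrite("pics/cmp.png",np.vstack([np.hstack(a[:2]),np.hstack(a[2:])]))
E
```

```text
(no output)
```

View pics/cmp.png

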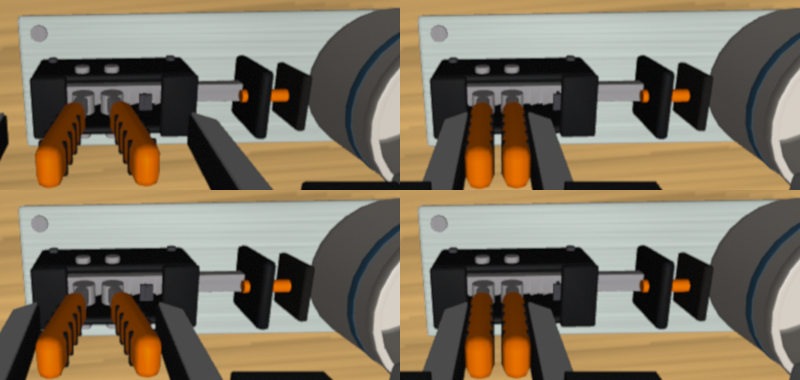

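```bash
python3 -m inch '{"hand":[0.66,0.66,0.66,0.66,0.66],"slide":[[0,0,0],[0,0,0],[0,0,0],[0,0,0],[0,0,0]],"spin":[0,0,0,0,0]}' 20 | tail -2
python3 -m inch '{"hand":[0.66,0.62,0.58,0.56,0.54],"slide":[[0,0,0],[0,0,0],[0,0,0],[0,0,0],[0,0,0]],"spin":[0,0,0,0,0]}' 20| tail -2
python3 -m inch '{"hand":[0.53,0.52,0.51,0.5,0.49],"slide":[[0,0,0],[0,0,0],[0,0,0],[0,0,0],[0,0,0]],"spin":[0,0,0,0,0]}' 20| tail -2
python3 -m inch '{"hand":[0.48,0.47,0.46,0.45,0.44],"slide":[[0,0,0],[0,0,0],[0,0,0],[0,0,0],[0,0,0]],"spin":[0,0,0,0,0]}' 20| tail -2
python3 -m inch '{"hand":[0.43,0.42,0.41,0.4,0.39],"slide":[[0,0,0],[0,0,0],[0,0,0],[0,0,0],[0,0,0]],"spin":[0,0,0,0,0]}' 20| tail -2
python3 -m inch '{"hand":[0.38,0.37,0.36,0.35,0.34],"slide":[[0,0,0],[0,0,0],[0,0,0],[0,0,0],[0,0,0]],"spin":[0,0,0,0,0]}' 20| tail -2
python3 -m inch '{"hand":[0.33,0.32,0.31,0.3,0.3],"slide":[[0,0,0],[0,0,0],[0,0,0],[0,0,0],[0,0,0]],"spin":[0,0,0,0,0]}' 20| tail -2
python3 m.py
```

```text
width: 0.621
grasp_force: 0.0
width: 0.545
grasp_force: 2.4
width: 0.491
grasp_force: 2.5
width: 0.444
grasp_force: 2.5
width: 0.393
grasp_force: 2.6
width: 0.343
grasp_force: 3.1
width: 0.3
grasp_force: 11.7
t 21.63 w 28.2 trig 0.215 F 11.7 [462.2 -48.6 144.2]
jaw_plate [284.8 224.4 537.6 312.3] 0.65
pad_rubber [460.  231.3 533.5 302.7] 0.94
crock [529.3 181.2 638.9 353. ] 0.8
padface [513.3 265.5]
```

```bash
python3 -m inch '{"hand":[0.25,0.25,0.2,0.2,0.2],"slide":[[0,0,0],[0,0,0],[0,0,0],[0,0,0],[0,0,0]],"spin":[0,0,0,0,0]}' 25
python3 m.py
```

```text
t: 22.3
eef_pos: [462.3, -48.7, 144.4]
tool_rot: [2.316, 2.122, 0.001]
ft_force: [2.4, -0.5, 8.1]
width: 0.264
grasp_force: 25.1
t 22.3 w 24.8 trig 0.243 F 25.1 [462.3 -48.7 144.4]
jaw_plate [286.  224.6 539.6 308.6] 0.82
pad_rubber [237.2 183.1 590.9 359.2] 0.49
crock [530.5 178.8 637.9 351.7] 0.79
padface [515.7 266.3]
```

```bash
ls -t pics | head -3
python3 - <<'E'
import cv2,numpy as np,glob
fs=sorted(glob.glob("pics/m*.png"));im=[cv2.imread(f,0) for f in fs]
for f,b in zip(fs,im):
    out=[]
    for (r0,r1,c0,c1) in((225,312,445,492),(230,305,494,528),(180,215,240,300),(250,275,420,455)):
        t=im[0][r0:r1,c0:c1];s=b[r0-8:r1+8,c0-25:min(c1+30,640)]
        m=cv2.matchTemplate(s,t,cv2.TM_CCOEFF_NORMED);_,v,_,l=cv2.minMaxLoc(m);out.append((l[0]-25,l[1]-8,round(v,3)))
    print(f,out)
t=np.vstack([cv2.imread(fs[0])[215:320,380:560],cv2.imread(fs[-1])[215:320,380:560]])
cv2.imwrite("pics/z.png",cv2.resize(t,None,fx=2.8,fy=2.8,interpolation=cv2.INTER_CUBIC))
E
```

```text
m2230.png
m2163.png
cmp.png
pics/m1496.png [(0, 0, 1.0), (0, 0, 1.0), (0, 0, 1.0), (0, 0, 1.0)]
pics/m1646.png [(1, 0, 0.984), (1, 0, 0.998), (0, 0, 0.997), (1, 0, 0.993)]
pics/m1738.png [(2, 0, 0.98), (2, 0, 0.992), (1, 0, 0.99), (2, 0, 0.969)]
pics/m1846.png [(1, 0, 0.984), (1, 0, 0.999), (0, 0, 0.998), (1, 0, 0.994)]
pics/m2163.png [(1, 0, 0.983), (1, 0, 0.996), (0, 0, 0.995), (1, 0, 0.991)]
pics/m2230.png [(4, 0, 0.979), (4, 0, 0.99), (0, 0, 0.996), (4, 0, 0.995)]
```

View pics/z.png

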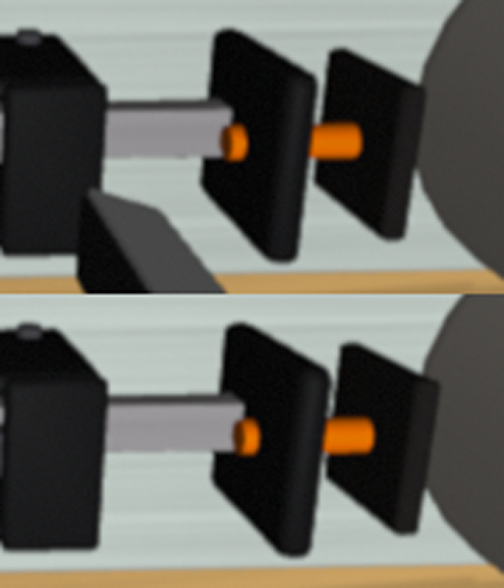

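```bash
cat > m.py <<'E'
from h import *
o=arm.get_obs();w=o["width"]*94
print("t",round(o["t"],2),"w",round(w,1),"F",round(float(o["grasp_force"]),1),np.round(o["eef_pos"],1),"ft",np.round(o["ft_force"],1))
p=arm.snapshot("wrist");save(p,"m%d"%(o["t"]*100))
A=cv2.imread("pics/m2230.png",0);B=cv2.imread("pics/m%d.png"%(o["t"]*100),0)
def sub(f,up=4):return cv2.resize(f,None,fx=up,fy=up,interpolation=cv2.INTER_CUBIC)
for n,(r0,r1,c0,c1) in dict(jaw=(222,312,452,499),pad=(228,307,500,536),plate=(180,215,240,300),crock=(190,330,560,600)).items():
    t=sub(A[r0:r1,c0:c1]);lo=c0-25;s=sub(B[r0-6:r1+6,lo:min(c1+70,640)])
    m=cv2.matchTemplate(s,t,cv2.TM_CCOEFF_NORMED);_,v,_,l=cv2.minMaxLoc(m);print(n,l[0]/4-25,l[1]/4-6,round(v,3),end="  ")
print()
E
python3 -m inch '{"hand":[0.64,0.64,0.64,0.64,0.64],"slide":[[0,0,0],[0,0,0],[0,0,0],[0,0,0],[0,0,0]],"spin":[0,0,0,0,0]}' 20 | tail -2
python3 -m inch '{"hand":[0.64,0.64,0.64],"slide":[[0,0,0],[0,0,0],[0,0,0]],"spin":[0,0,0]}' 20 | tail -2
python3 m.py
python3 -m inch '{"hand":[0.4,0.4,0.4,0.4],"slide":[[0,0,0],[0,0,0],[0,0,0],[0,0,0]],"spin":[0,0,0,0]}' 20 | tail -2
python3 m.py
python3 -m inch '{"hand":[0.3,0.3,0.3],"slide":[[0,0,0],[0,0,0],[0,0,0]],"spin":[0,0,0]}' 20 | tail -2
python3 m.py
python3 -m inch '{"hand":[0.2,0.2,0.2,0.2],"slide":[[0,0,0],[0,0,0],[0,0,0],[0,0,0]],"spin":[0,0,0,0]}' 20 | tail -2
python3 m.py
```

```text
width: 0.583
grasp_force: 1.0
width: 0.638
grasp_force: 0.0
t 23.22 w 60.0 F 0.0 [461.7 -48.6 143.8] ft [ 0.3  0.4 -0.2]
jaw 1.5 0.5 0.998  pad 1.75 0.5 0.999  plate 1.0 0.0 0.994  crock 2.0 0.5 0.998  
width: 0.411
grasp_force: 6.2
t 23.6 w 38.7 F 6.2 [462.3 -48.7 144.7] ft [-0.8 -0.4 10.3]
jaw 2.75 -0.25 0.997  pad 2.5 -0.5 0.975  plate 0.0 0.0 0.995  crock -0.5 -0.25 0.999  
width: 0.304
grasp_force: 12.1
t 23.9 w 28.6 F 12.1 [462.3 -48.7 144.9] ft [-3.4  0.7 12.1]
jaw 8.0 -0.5 0.986  pad 7.75 -0.75 0.922  plate 0.0 -0.25 0.995  crock -0.75 -0.25 0.999  
width: 0.265
grasp_force: 20.3
t 24.28 w 24.9 F 20.3 [462.3 -48.7 145.1] ft [-4.2  1.1 13.6]
jaw 11.75 -0.5 0.98  pad 11.5 -0.75 0.894  plate 0.0 -0.25 0.995  crock -1.0 -0.5 0.998
```

```bash
python3 -m inch '{"hand":[0.64,0.64,0.64,0.64,0.64],"slide":[[0,0,0],[0,0,0],[0,0,0],[0,0,0],[0,0,0]],"spin":[0,0,0,0,0]}' 20 | tail -2
python3 -m inch '{"hand":[0.64,0.64],"slide":[[0,0,0],[0,0,0]],"spin":[0,0]}' 20 | tail -2
python3 -m inch '{"hand":[0.4,0.4,0.4,0.4],"slide":[[0,0,0],[0,0,0],[0,0,0],[0,0,0]],"spin":[0,0,0,0]}' 20 | tail -2
python3 m.py
python3 -m inch '{"hand":[0.3,0.3,0.3],"slide":[[0,0,0],[0,0,0],[0,0,0]],"spin":[0,0,0]}' 20 | tail -2
python3 m.py
python3 -m inch '{"hand":[0.2,0.2,0.2,0.2],"slide":[[0,0,0],[0,0,0],[0,0,0],[0,0,0]],"spin":[0,0,0,0]}' 20 | tail -2
python3 m.py
```

```text
width: 0.581
grasp_force: 1.1
width: 0.64
grasp_force: 0.0
width: 0.413
grasp_force: 6.2
t 25.25 w 38.9 F 6.2 [462.3 -48.7 144.7] ft [-0.4  0.2  8.2]
jaw 15.0 -0.5 0.973  pad 15.0 -0.75 0.872  plate 0.0 0.0 0.995  crock -0.5 -0.25 0.999  
width: 0.302
grasp_force: 12.1
t 25.55 w 28.4 F 12.1 [462.3 -48.7 144.9] ft [-3.   1.1 11.4]
jaw 20.25 -0.75 0.959  pad 20.75 -0.75 0.842  plate 0.0 -0.25 0.995  crock -0.75 -0.25 0.999  
width: 0.265
grasp_force: 20.3
t 25.93 w 24.9 F 20.3 [462.3 -48.7 145.1] ft [-4.5  1.3 13.6]
jaw 23.75 -1.0 0.949  pad 24.25 -0.75 0.827  plate 0.0 -0.25 0.995  crock -1.0 -0.5 0.992
```

```bash
python3 -m inch '{"hand":[0.64,0.64,0.64,0.64,0.64],"slide":[[0,0,0],[0,0,0],[0,0,0],[0,0,0],[0,0,0]],"spin":[0,0,0,0,0]}' 20 | tail -2
python3 -m inch '{"hand":[0.64,0.64],"slide":[[0,0,0],[0,0,0]],"spin":[0,0]}' 20 | tail -2
python3 -m inch '{"hand":[0.4,0.4,0.4,0.4],"slide":[[0,0,0],[0,0,0],[0,0,0],[0,0,0]],"spin":[0,0,0,0]}' 20 | tail -2
python3 m.py
python3 -m inch '{"hand":[0.35,0.35],"slide":[[0,0,0],[0,0,0]],"spin":[0,0]}' 20 | tail -2
python3 m.py
python3 -m inch '{"hand":[0.3,0.3],"slide":[[0,0,0],[0,0,0]],"spin":[0,0]}' 20 | tail -2
python3 m.py
python3 -m inch '{"hand":[0.27,0.27,0.27],"slide":[[0,0,0],[0,0,0],[0,0,0]],"spin":[0,0,0]}' 20 | tail -2
python3 m.py
```

```text
width: 0.584
grasp_force: 1.1
width: 0.636
grasp_force: 0.0
width: 0.415
grasp_force: 6.7
t 26.9 w 39.0 F 6.7 [462.3 -48.7 144.7] ft [-1.1 -0.1  9.4]
jaw 26.5 -1.0 0.935  pad 26.0 -0.5 0.818  plate 0.0 0.0 0.995  crock -0.5 -0.25 0.988  
width: 0.355
grasp_force: 7.7
t 27.12 w 33.3 F 7.7 [462.4 -48.7 144.9] ft [-2.3  0.7 10.9]
jaw 28.25 -1.25 0.917  pad 26.25 -0.5 0.814  plate 0.0 -0.25 0.994  crock -0.75 -0.5 0.987  
width: 0.303
grasp_force: 14.2
t 27.33 w 28.5 F 14.2 [462.3 -48.7 145.1] ft [-4.8  1.1 14.2]
jaw 30.5 -1.25 0.9  pad 27.0 -0.5 0.806  plate 0.0 -0.25 0.995  crock -0.25 -0.5 0.987  
width: 0.274
grasp_force: 16.7
t 27.63 w 25.7 F 16.7 [462.3 -48.7 145.2] ft [-4.   0.4 15. ]
jaw 32.5 -1.5 0.885  pad 27.75 -0.5 0.792  plate 0.0 -0.25 0.995  crock -0.25 -0.5 0.987
```

```bash
cat > g.py <<'E'
import cv2,numpy as np,glob
for f in sorted(glob.glob("pics/m*.png"))[4:]:
    h=cv2.cvtColor(cv2.imread(f),cv2.COLOR_BGR2HSV)[245:290,455:600]
    m=((h[...,1]>150)&(h[...,2]>110)&(h[...,0]<20)).astype(np.uint8)
    n,_,s,c=cv2.connectedComponentsWithStats(m)
    print(f,[(int(a[0])+455,int(a[2]),int(a[4])) for a in s[1:] if a[4]>25])
E
python3 g.py
python3 - <<'E'
from h import *
for k in range(3):
  for n in("wrist","top","scene"):
    p=arm.snapshot(n)
    for l,z in dict(crock=52,stop=80,clamp=44).items():
        for q in arm.spot_point(p,l)[:1]: print(n,l,np.round(q["pixel"],1),round(q["confidence"],2),np.round(atz(p,q["pixel"],z),1))
E
```

```text
pics/m2163.png [(463, 7, 70), (492, 19, 208)]
pics/m2230.png [(466, 7, 69), (495, 19, 204)]
pics/m2321.png [(497, 18, 202), (467, 7, 69)]
pics/m2360.png [(469, 7, 74), (498, 19, 206)]
pics/m2390.png [(474, 7, 68), (504, 18, 195)]
pics/m2428.png [(478, 7, 69), (508, 18, 191)]
pics/m2525.png [(481, 7, 69), (512, 17, 189)]
pics/m2555.png [(487, 7, 70), (518, 17, 184)]
pics/m2593.png [(491, 6, 62), (522, 16, 178)]
pics/m2690.png [(492, 9, 89), (525, 15, 161)]
pics/m2711.png [(492, 11, 110), (527, 13, 129)]
pics/m2733.png [(493, 12, 133), (530, 10, 105)]
pics/m2763.png [(493, 14, 152), (532, 9, 80)]
wrist crock [594.3 249.2] 0.77 [662.4 -65.1  52. ]
wrist clamp [317.8 247.4] 0.62 [462.1 -48.3  44. ]
top crock [357.2 205.3] 0.95 [664.3 -61.6  52. ]
top stop [359. 187.] 0.72 [698.8 -62.9  80. ]
top clamp [349.1 296.5] 0.91 [455.6 -46.8  44. ]
scene crock [280.7 383.3] 0.73 [ 370.2 -187.    52. ]
scene stop [387.5 254. ] 0.78 [693.5 -72.5  80. ]
scene clamp [283.3 311.8] 0.92 [460.6 -53.   44. ]
wrist crock [596.1 250.6] 0.98 [663.8 -66.3  52. ]
wrist clamp [316.5 315.2] 0.75 [ 456.2 -103.9   44. ]
top crock [357.2 206.2] 0.56 [662.1 -61.6  52. ]
top stop [362.9 186.5] 0.95 [700.3 -71.7  80. ]
top clamp [346.7 294. ] 0.56 [461.  -41.4  44. ]
scene crock [372.5 268.5] 0.68 [663.3 -65.6  52. ]
scene stop [386.2 249.7] 0.86 [699.7 -61.3  80. ]
scene clamp [345.7 267.8] 0.68 [626.5 -26.6  44. ]
wrist crock [594.8 247.5] 0.61 [662.6 -63.8  52. ]
wrist clamp [317.9 248.9] 0.56 [462.1 -49.5  44. ]
top crock [354.8 205.5] 0.6 [663.6 -56.1  52. ]
top stop [359.1 185.7] 0.9 [701.9 -63.1  80. ]
top clamp [349.9 295.7] 0.96 [457.5 -48.6  44. ]
scene crock [369.8 268.3] 0.76 [659.3 -62.1  52. ]
scene stop [391.3 249.4] 0.71 [708.5 -66.5  80. ]
scene clamp [283.4 310.9] 0.64 [461.9 -51.3  44. ]
```

```bash
python3 -m inch '{"hand":[0.25,0.25,0.25],"slide":[[0,0,0],[0,0,0],[0,0,0]],"spin":[0,0,0]}' 20 | tail -2
python3 m.py; python3 g.py | tail -1
python3 -m inch '{"hand":[0.2,0.2,0.2,0.2],"slide":[[0,0,0],[0,0,0],[0,0,0],[0,0,0]],"spin":[0,0,0,0]}' 20 | tail -2
python3 m.py; python3 g.py | tail -1
python3 - <<'E'
import cv2,glob
b=cv2.imread(sorted(glob.glob("pics/m*.png"))[-1])[160:360,400:640]
cv2.imwrite("pics/fin.png",cv2.resize(b,None,fx=2.9,fy=2.9,interpolation=cv2.INTER_CUBIC))
E
```

```text
width: 0.263
grasp_force: 20.4
t 29.73 w 24.7 F 20.4 [462.3 -48.7 145.2] ft [-4.3  0.8 15.9]
jaw 33.25 -1.5 0.88  pad 28.25 -0.25 0.783  plate 0.0 -0.25 0.994  crock -0.25 -0.5 0.987  
pics/m2973.png [(493, 15, 162), (533, 8, 70)]
width: 0.265
grasp_force: 20.4
t 30.12 w 24.9 F 20.4 [462.3 -48.7 145.2] ft [-5.3  0.3 14.9]
jaw 33.25 -1.5 0.88  pad 28.25 -0.25 0.783  plate 0.0 -0.25 0.994  crock -0.25 -0.5 0.987  
pics/m3011.png [(493, 15, 162), (533, 8, 70)]
```

View pics/fin.png

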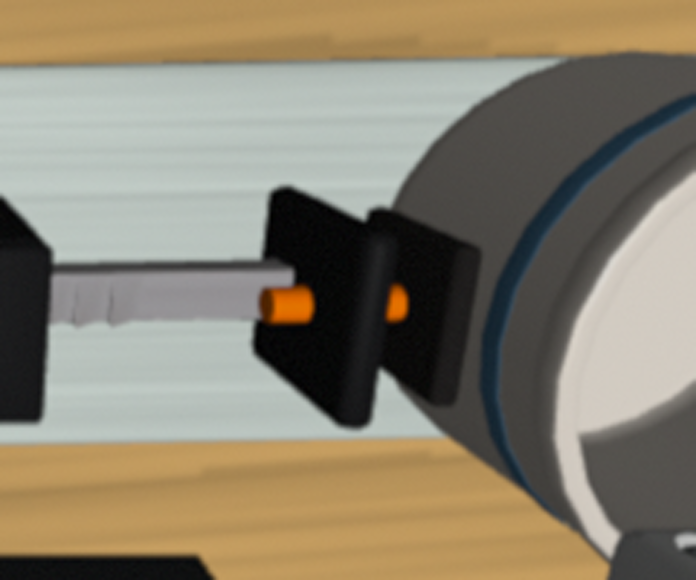

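```bash
python3 -c "
from station import arm
print(arm.finish_job())"
```

```text
the job is handed in; nothing more can be done
None
```

The job is handed in, with no verdict returned: the lid lies flat on the cork mat, the pad is pressed in about 5.6 mm by my camera estimate, the crock is at the V stop as far as I could measure, and the levers are still held squeezed.

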